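Find the lid that snaps on the hinge tub and stow it in the toolbox

ROBOT

A 7-joint arm with a two-finger parallel gripper is mounted at the origin on the work surface. World frame = base frame: x ahead of the robot, y to its left, z up, the work surface at z = 0. Lengths are in m, angles in rad, forces in N, time in s.
With the tool pointing down it reaches from about 0.35 to 0.9 m from the base axis. Payload 8.1 kg.
Tool frame: the origin (TCP) lies at the very end of the fingers, on their centre line; the grasp point (between the pads) lies 19 mm behind it; z points along the fingers, y is the line along which they close (so a half turn about z gives the same grasp; the last joint's range is limited). The gripper opens to 92 mm and grips with 3 to 60 N. Pads are 19 mm wide; open, the fingers measure 130 mm over their backs; the gripper's body (75 mm by 190 mm) begins 47 mm behind the grasp point.
Start: joints at [-1.34, 0.434, 0.025, 1.573, -0.012, 1.134, -0.075], TCP at [0.205, 0.591, 0.227] pointing down, gripper open.
Joint ranges: [-2.62, 2.62], [-0.44, 2.09], [-1.27, 1.32], [0.08, 2.57], [-1.32, 4.46], [0.12, 2], [-2.74, 2.74]. Speed limits (rad/s): [2.22, 2.22, 3.01, 3.01, 3.14, 3.14, 3.14].

INTERFACE

Orientations are given as a rotation vector (axis times angle).
In Python, from cell import arm gives the robot as it stands.
- The arm moves only by the tool jog_arm, never from a script. Its argument "rows" is a list of rows, each a list of 3 entries, a list of its own where there are three numbers: the shift along the world's x, y, z in cm, then the turn, a rotation vector about the world's x, y, z in degrees, then the opening, from 0 (shut) to 1 (fully open). A call has 1 to 8 rows; each row is the pose to reach, as a shift and turn from the pose commanded when the call began; what a row does not reach only later rows make up. A row lasts 1/8 s, in which the tool goes at most 62.5 mm and 10.7 degrees, less where a joint would pass 70% of its speed; a pose out of reach is approached as far as the arm can. A call with a gripper value outside its range is refused whole. The fingers move at their own pace and stop on an object; "newtons" is the grip in N (left out, the last holds). Time passes only in rows, so rows that repeat a pose let the fingers close. It gives the time, the measured TCP pose, the force, the opening and the grip force at its end, in the units of the state.
- arm.observe(): the state, without advancing time (a new reading comes with each control period).
- arm.get_image(name): name is "scene" or "side" or "wrist"; returns a dict with "img" (420x560x3 uint8, red, green, blue), "depth" (420x560 float32, m along the optical axis (not along the pixel's ray), 0 where there is no reading), "fx", "fy", "cx", "cy" (pixels), "rvec" (rotation vector, rad) and "tvec" (3), from world to camera coordinates, as OpenCV has them; the wrist camera has in their place "mount" (4x4, takes a point from camera to tool coordinates, whose origin is the TCP and whose axes are the flange's). Camera axes: x right, y down, z forward; pixel columns grow to the right and rows downward; lengths in m; the calibration is good to about 2 mm. A picture is of the moment at which its call begins: read the wrist's pose just before it.
- arm.sign_off(): hands the job in; it is judged then, once.
The state is a dict: "clock": time; "joints": joint angles; "dq": joint speeds; "joint_efforts": joint torques, N m; "position": TCP position; "ee_rot": TCP orientation; "force": force on the tool from outside, world axes, zero at the start; "ft_torque": the same for the moment, N m; "width": opening from 0.0 (shut) to 1.0 (fully open); "gripper_force": force on a finger pad.
Only numpy, scipy, OpenCV 4.12 (cv2) and the standard library are available. Lean on these libraries where they do the work, as an engineer would, in place of code of your own. Each camera call takes 0.05 s, during which the arm holds its last target. There are 200 camera calls.

TASK

Set the open grey tub of hinges down upright on the black rubber mat, and let go of it there. Three blue lids look alike but only one snaps on: try them on the tub, pressing gently and never forcing one (a lid cracks at 60 N), lay each that does not fit flat on the bench again, and push the right one fully home while the tub stands on the mat. Then stow the closed tub upright on the floor of the empty bay in the red toolbox's tray, without shifting the hammer, wrench or clamp.

Things in the scene. Friction and masses are not known exactly. Their poses are not given: they have to be found in the camera images.
- tub_center (a point): Centre (half-way up, 30 mm above the underside) of the open grey plastic tub holding brass hinges: 120 mm long (x), 58 mm wide (y), 60 mm high, walls 3 mm, about 240 g, the same turned half round. Stands upright on the bench; grip it from above across its 58 mm width. In each end wall a sprung tongue's nose stands out 4 mm just under the rim and catches inside the right lid.
- tub_rim (a point): Centre of the tub's mouth at rim height (30 mm above its centre). The right lid passes over the rim with about 1.7 mm play each side, snaps at a press of 10 to 15 N, then its handle centre is 24 mm above this point and it carries the tub when lifted. The wrong lids stop 10 or 17 mm higher and lift off freely. Over 60 N between lid and tub cracks it: meet the rim slowly, 15 mm/s or less.
- lid_a_grip (a point): Lid A, one of three blue plastic lids alike outside; this point is its handle bar's centre. 134 mm (x) by 70 mm (y), 60 g, the same turned half round. Skirt and top plate are 20 mm high; on top an arched handle along x: bar 72 mm long, 12 wide, 14 thick, its centre 21 mm above the plate and 41 mm above the skirt's foot. Lies skirt down on the bench; places are swapped.
- lid_b_grip (a point): Lid B, one of three blue plastic lids alike outside; this point is its handle bar's centre. 134 mm (x) by 70 mm (y), 60 g, the same turned half round. Skirt and top plate are 20 mm high; on top an arched handle along x: bar 72 mm long, 12 wide, 14 thick, its centre 21 mm above the plate and 41 mm above the skirt's foot. Lies skirt down on the bench; places are swapped.
- lid_c_grip (a point): Lid C, one of three blue plastic lids alike outside; this point is its handle bar's centre. 134 mm (x) by 70 mm (y), 60 g, the same turned half round. Skirt and top plate are 20 mm high; on top an arched handle along x: bar 72 mm long, 12 wide, 14 thick, its centre 21 mm above the plate and 41 mm above the skirt's foot. Lies skirt down on the bench; places are swapped.
- mat_top (a point): Centre of the upper face of the black rubber mat fixed to the bench: 180 mm (x) by 140 mm (y), 3 mm thick, z up. The tub stands on it with its centre 30 mm above this point.
- bay (a point): Centre of the floor of the empty bay in the tray of the open red toolbox (fixed, 360 by 190 by 130 mm, lid swung back beyond its -y side). The bay is 173 mm long (x), 98 mm wide (y); floor 89 mm above the bench, toolbox walls and dividers 41 mm above that floor. The closed tub goes in lengthways, its centre then 30 mm above this point.
- hammer_mid (a point): Yellow-handled hammer, 260 mm long along its x, lying on the bench: a bystander; point near its middle, 13 mm above the bench.
- wrench_mid (a point): Steel wrench, 180 mm long along its x, lying on the bench: a bystander; point at its middle.
- clamp_mid (a point): Aluminium bar clamp with a black turning knob, about 190 mm long along its x and 80 mm wide, 25 mm high, lying on the bench: a bystander; point near its middle.
There are look-alikes about, which are no part of the job. Of the things shaped like the part that bears tub_center, the grey one is meant. Leave any brown look-alike of the part that bears lid_b_grip alone.

How it is judged:
By the outcome, as a careful person would: the job done as asked, in the order asked, and still so for the second after the job is handed in, with the robot touching nothing.
It also fails if it takes over 72 s, if anything falls off the work surface, if the arm or the gripper's body presses on something with over 40 N, if the wrist force passes 120 N, or if a joint passes its speed limit or range.

## Working session

There is one attempt and no reset: what is moved stays moved. The work goes in short steps, Python scripts to look and compute and a tool call to move; the robot and the scene stay as the last step left them, time stands still between calls to the robot, and variables do not carry over. Pictures are saved under pics/ and viewed, at most 10 in all, crops included, and the job is handed in when it is done.

Besides the shell and the picture viewer there is one more tool, called after "Request:" as a command line: name --argument value ..., lists and objects as JSON in quotes. jog_arm: Moves the arm, as the interface text tells. Its arguments: {"type":"object","properties":{"rows":{"type":"array","items":{"type":"array"}},"newtons":{"type":"number"}},"required":["rows"]}

```bash
mkdir -p pics
cat > h.py <<'E'
import numpy as np, cv2, json
from cell import arm
def shot(name):
    s=arm.observe(); d=arm.get_image(name); 
    if 'mount' in d:
        T=np.eye(4);T[:3,:3]=cv2.Rodrigues(np.array(s['ee_rot'],float))[0];T[:3,3]=s['position']
        d['T']=T@np.array(d['mount'])
    else:
        W=np.eye(4);W[:3,:3]=cv2.Rodrigues(np.array(d['rvec'],float))[0];W[:3,3]=np.array(d['tvec']).ravel();d['T']=np.linalg.inv(W)
    return d
def cloud(d):
    v,u=np.mgrid[0:420,0:560];z=d['depth']
    P=np.stack([(u-d['cx'])/d['fx']*z,(v-d['cy'])/d['fy']*z,z],-1)
    P=P@d['T'][:3,:3].T+d['T'][:3,3]; P[z==0]=np.nan; return P
def save(d,n): cv2.imwrite('pics/'+n,d['img'][:,:,::-1])
E
python3 - <<'E'
from h import *
for n in('scene','side'):
    d=shot(n);save(d,n+'0.png');np.savez(n+'0.npz',**d);print(n,d['T'].round(3).tolist())
print(arm.observe())
E
```

```text
scene [[0.804, 0.403, -0.437, 1.011], [0.594, -0.559, 0.578, -0.619], [-0.011, -0.725, -0.689, 0.823], [0.0, 0.0, 0.0, 1.0]]
side [[0.945, -0.252, 0.207, 0.33], [-0.326, -0.708, 0.627, -0.527], [-0.012, -0.66, -0.751, 0.768], [0.0, 0.0, 0.0, 1.0]]
{'clock': 0.1, 'joints': array([-1.33961393,  0.43513363,  0.02499416,  1.57397078, -0.01156267,
        1.13400335, -0.07509109]), 'dq': array([-4.33947818e-04, -1.70508886e-03, -2.25747902e-04, -3.88425642e-03,
        9.18016821e-04, -1.32596594e-03, -7.80309866e-05]), 'joint_efforts': array([ 2.70872770e-03, -6.69120240e+01,  9.87703130e-01, -3.15147758e+01,
       -6.05842285e-02,  3.73299338e-02, -1.02270832e-06]), 'position': array([0.20468965, 0.59006596, 0.22604959]), 'ee_rot': array([-5.21960908e-01, -3.09786564e+00,  2.15172894e-03]), 'force': array([ 0.25514796,  0.01102081, -0.25482907]), 'ft_torque': array([-0.04380303, -0.04921005, -0.00450757]), 'gripper_force': 0.0, 'width': 0.9968700920137321}
```

View pics/scene0.png

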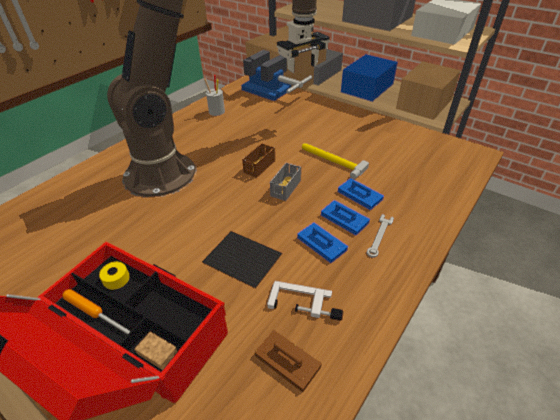

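View pics/side0.png

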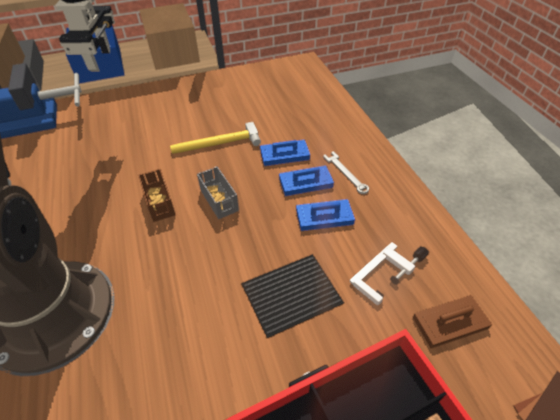

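Scene picture: the grey tub is at (286,182), with its brown look-alike at (258,160). The blue lids are at (361,193), (345,217) and (322,242), and the brown lid at (288,358). The mat is at (242,258), and the empty bay at about (180,310). I'm measuring these by masks plus depth.

```bash
cat >> h.py <<'E'
def comps(m,P,minpx=60):
    n,l,st,c=cv2.connectedComponentsWithStats(m.astype(np.uint8))
    for i in range(1,n):
        if st[i,4]>=minpx:
            q=P[l==i];q=q[np.isfinite(q[:,0])]
            yield c[i],q
def rect(q):
    (c,s,a)=cv2.minAreaRect((q[:,:2]*1000).astype(np.float32))
    if s[0]<s[1]: s=s[::-1];a+=90
    return np.round(c,1),np.round(s,1),round((a+90)%180-90,1)
E
python3 - <<'E'
from h import *
for n in('scene','side'):
    d=dict(np.load(n+'0.npz'));P=cloud(d);hsv=cv2.cvtColor(d['img'],cv2.COLOR_RGB2HSV);H,S,V=cv2.split(hsv)
    print(n)
    on=(P[...,2]<0.3)&(np.hypot(P[...,0],P[...,1])>.3)&(P[...,0]>0)|0
    on=(P[...,2]<0.3)&(abs(P[...,0])<1.0)&(abs(P[...,1])<1.)&(np.hypot(P[...,0],P[...,1])>.25)
    for c,q in comps((H>100)&(H<125)&(S>120)&on,P,200):
        for lo,hi in((.015,.026),(.036,.06)):
            k=q[(q[:,2]>lo)&(q[:,2]<hi)]
            if len(k)>10: print('blue',c.round(),lo,rect(k),len(k),np.median(k[:,2]).round(4))
    for c,q in comps((V<60)&on&(P[...,2]<.012),P,500): print('mat',c.round(),rect(q),np.median(q[:,2]))
    for c,q in comps((S<70)&on&(P[...,2]>.045)&(P[...,2]<.08),P,30): print('grey',c.round(),rect(q[q[:,2]>.055]),len(q),q[:,2].max())
    for c,q in comps((P[...,2]<.012)&(P[...,2]>.004)&(S<60)&on,P,60): print('lowgrey',c.round(),rect(q))
    for c,q in comps((H>22)&(H<32)&(S>150)&on,P,60): print('yellow',c.round(),rect(q),q[:,2].max())
    for c,q in comps((P[...,2]>.124)&(P[...,2]<.137)&on,P,30): print('boxrim',c.round(),rect(q),len(q))
    for c,q in comps((P[...,2]>.08)&(P[...,2]<.097)&(V<70)&on,P,100): print('bay',c.round(),rect(q),len(q),np.median(q[:,2]))
d=dict(np.load('scene0.npz'));P=cloud(d)
d2=dict(np.load('side0.npz'))
a=cv2.resize(d['img'][230:420,0:260],(520,380));b=cv2.resize(d['img'][130:270,230:400],(0,0),fx=2,fy=2)
cv2.imwrite('pics/crop1.png',np.hstack([a[:280],b[:280,:270]])[:,:,::-1]) if 0 else cv2.imwrite('pics/crop1.png',cv2.resize(np.hstack([d['img'][230:420,0:250],d['img'][120:310,230:380]]),(800,380),interpolation=cv2.INTER_CUBIC)[:,:,::-1])
E
```

```text
scene
blue [266.  85.] 0.015 (array([-95.4, 728.5]), array([199.7, 141.2]), 1.8) 175 0.0234
blue [266.  85.] 0.036 (array([-82.5, 709.3]), array([161.3,  67.2]), 23.9) 156 0.0472
blue [360. 193.] 0.015 (array([634.1, 303.2]), array([135.6,  71.1]), -8.5) 459 0.0188
blue [360. 193.] 0.036 (array([634.3, 302.3]), array([71.2, 14.8]), -4.7) 82 0.0433
blue [345. 217.] 0.015 (array([649.4, 176.2]), array([134.6,  72.2]), -5.4) 563 0.0189
blue [345. 217.] 0.036 (array([650.7, 177.4]), array([70.8, 16.4]), -8.0) 102 0.0443
blue [322. 242.] 0.015 (array([649.2,  47.4]), array([135.2,  71. ]), -10.5) 705 0.019
blue [322. 242.] 0.036 (array([649.5,  47.1]), array([68.6, 13.1]), -9.0) 115 0.0444
mat [242. 259.] (array([ 494.4, -125.3]), array([178. , 139.2]), 6.1) 0.0016166193098521298
grey [286.  82.] (array([ 26.4, 730.1]), array([95.5, 13.4]), 4.9) 33 0.0790409927761625
grey [215. 101.] (array([-128.4,  430.2]), array([64.8, 27.7]), 48.2) 122 0.07987636858369584
grey [278. 177.] (array([392.4, 183.2]), array([125.3,  37.7]), -62.9) 101 0.06079946501943034
grey [292. 176.] (array([434.6, 202.
[... 2182 characters left out ...]
ay([79.5, 31.7]), -52.7)
lowgrey [287. 295.] (array([ 494., -125.]), array([175.1, 135.3]), 6.1)
lowgrey [333. 299.] (array([ 565.4, -164.8]), array([41.5, 38. ]), -3.3)
yellow [200. 141.] (array([442.3, 434. ]), array([225.4,  49.7]), -6.1) 0.02894729902541393
boxrim [24. 89.] (array([-30.1, 731.7]), array([150.5,  38.9]), 74.9) 122
boxrim [361. 381.] (array([ 495.4, -347.8]), array([354.3, 138. ]), -19.2) 2436
bay [376. 390.] (array([ 539.2, -384.5]), array([167. ,  93.2]), 6.1) 5382 0.09044957955962057
bay [296. 410.] (array([ 402.4, -357.1]), array([103. ,  40.8]), -19.9) 958 0.09043888937012184
bay [432. 413.] (array([ 603.3, -435.5]), array([63.2, 24.2]), -19.5) 312 0.09046303749072931
```

View pics/crop1.png

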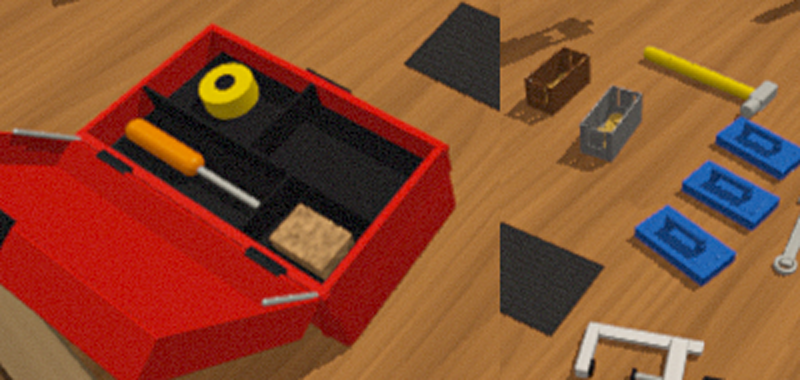

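Run:
```python
from h import *
Q=[]
for n in('scene','side'):
    d=dict(np.load(n+'0.npz'));P=cloud(d);hsv=cv2.cvtColor(d['img'],cv2.COLOR_RGB2HSV);S=hsv[...,1]
    P=P+np.array([0,0,-.0 if n=='scene' else -.0025])
    m=(abs(P[...,0]-.412)<.06)&(abs(P[...,1]-.194)<.085)&(P[...,2]>.052)&(S<90)
    q=P[m];print(n,rect(q),len(q));Q.append(q)
    # box rim red
    r=(P[...,2]>.12)&(P[...,2]<.135)&(P[...,1]<-.27)&(P[...,1]>-.345)
    k=P[r];print('rim front',rect(k), np.polyfit(k[:,0],k[:,1],1))
print(rect(np.vstack(Q)))
```

```text
scene (array([413.4, 195.1]), array([126.8,  60.1]), -79.6) 130
rim front (array([ 517.9, -332.4]), array([219.5,  25. ]), 0.1) [ 0.07292243 -0.37471456]
side (array([412.4, 195.8]), array([128.2,  58.8]), -79.5) 220
rim front (array([ 504.4, -333.7]), array([245.6,  26.6]), 1.1) [ 0.07000098 -0.37201926]
(array([413.1, 195.8]), array([128.3,  60.4]), -79.6)
```

Request:
jog_arm --rows '[[[20.8,-39.5,0],[0,0,-60.5],1],[[20.8,-39.5,0],[0,0,-60.5],1],[[20.8,-39.5,0],[0,0,-60.5],1],[[20.8,-39.5,0],[0,0,-60.5],1],[[20.8,-39.5,-5],[0,0,-60.5],1],[[20.8,-39.5,-5],[0,0,-60.5],1],[[20.8,-39.5,-5],[0,0,-60.5],1],[[20.8,-39.5,-5],[0,0,-60.5],1]]' --newtons 25

```text
clock: 1.1
position: [0.4136, 0.1912, 0.1759]
ee_rot: [2.018, 2.407, -0.003]
force: [-1.0, 0.6, 0.5]
width: 0.999
gripper_force: 0.0
```

Request:
jog_arm --rows '[[[0,0,0],[0,0,0],1],[[0,0,0],[0,0,0],1],[[0,0,0],[0,0,0],1]]'

```text
clock: 1.48
position: [0.4124, 0.1968, 0.1769]
ee_rot: [-2.009, -2.415, -0.001]
force: [-0.3, 0.3, 0.2]
width: 0.999
gripper_force: 0.0
```

Run:
```python
from h import *
s=arm.observe();print(s['clock'],s['position'],s['ee_rot'],s['joints'].round(2),s['dq'].round(2))
d=shot('wrist');save(d,'w1.png');P=cloud(d);S=cv2.cvtColor(d['img'],cv2.COLOR_RGB2HSV)[...,1]
m=(abs(P[...,0]-.412)<.07)&(abs(P[...,1]-.194)<.085)&(P[...,2]>.052)&(P[...,2]<.07)&(S<90)
print(rect(P[m]),m.sum(),np.median(P[m][:,2]),d['T'].round(3))
```

```text
1.475 [0.41241168 0.19682337 0.17691093] [-2.00871608e+00 -2.41528503e+00 -7.53190461e-04] [-0.89  0.22  0.39  2.06 -0.11  0.89 -0.25] [-0.  0.  0.  0.  0.  0.  0.]
(array([409.5, 199.9]), array([121.1,  57.9]), -79.5) 1463 0.05970418378063941 [[ 0.983  0.177  0.044  0.4  ]
 [ 0.182 -0.954 -0.24   0.261]
 [-0.001  0.244 -0.97   0.336]
 [ 0.     0.     0.     1.   ]]
```

View pics/w1.png

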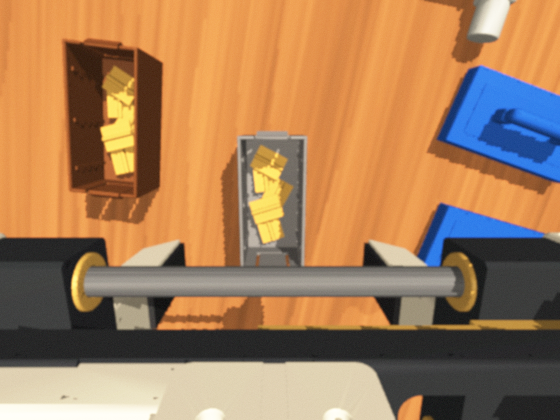

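Wrist view: the grey tub is centred at about (272,205), square between the fingers, and the brown tub is well clear at (112,120). Descend and grip.

Request:
jog_arm --rows '[[[0,0,-5],[0,0,0],1],[[0,0,-10],[0,0,0],1],[[0,0,-13],[0,0,0],1],[[0,0,-14.7],[0,0,0],1],[[0,0,-14.7],[0,0,0],1],[[0,0,-14.7],[0,0,0],0.4],[[0,0,-14.7],[0,0,0],0.4],[[0,0,-14.7],[0,0,0],0.4]]' --newtons 25

```text
clock: 2.52
position: [0.4132, 0.1959, 0.0304]
ee_rot: [2.011, 2.413, 0.002]
force: [0.5, 0.1, -0.4]
width: 0.719
gripper_force: 0.0
```

Request:
jog_arm --rows '[[[0,0,0],[0,0,0],0.4],[[0,0,0],[0,0,0],0.4],[[0,0,2],[0,0,0],0.4],[[0,0,6],[0,0,0],0.4],[[0,0,10],[0,0,0],0.4],[[0,0,10],[0,0,0],0.4]]'

```text
clock: 3.28
position: [0.4143, 0.1964, 0.132]
ee_rot: [2.011, 2.412, 0.008]
force: [0.6, 0.9, -3.1]
width: 0.631
gripper_force: 25.0
```

Request:
jog_arm --rows '[[[0.8,-3,0],[0,0,-9],0.4],[[1.6,-6.5,0],[0,0,-19],0.4],[[2.5,-10,0],[0,0,-29],0.4],[[3.4,-13.5,0],[0,0,-39],0.4],[[4.3,-17,0],[0,0,-49],0.4],[[5.2,-20.5,0],[0,0,-59],0.4],[[6.1,-24,0],[0,0,-69],0.4],[[7,-27.5,0],[0,0,-79],0.4]]'

```text
clock: 4.28
position: [0.4822, -0.0805, 0.1285]
ee_rot: [3.089, 0.574, -0.003]
force: [0.7, 0.3, -3.2]
width: 0.625
gripper_force: 25.0
```

Request:
jog_arm --rows '[[[0.6,-2.5,0],[0,0,-8],0.4],[[1.1,-4.6,-2],[0,0,-15.4],0.4],[[1.1,-4.6,-5],[0,0,-15.4],0.4],[[1.1,-4.6,-8],[0,0,-15.4],0.4],[[1.1,-4.6,-9],[0,0,-15.4],0.4],[[1.1,-4.6,-9],[0,0,-15.4],0.4]]'

```text
clock: 5.03
position: [0.4931, -0.1256, 0.0391]
ee_rot: [3.137, 0.163, -0.003]
force: [-0.4, -0.1, -1.8]
width: 0.634
gripper_force: 25.0
```

Run:
```python
from h import *
s=arm.observe();print(s['clock'],s['position'],s['ee_rot'],s['joints'].round(2),s['force'])
```

```text
5.025 [ 0.49309157 -0.12562507  0.03909872] [ 3.13714536e+00  1.63089359e-01 -2.97935831e-03] [-0.36  0.59  0.71  2.09 -0.61  0.68 -0.71] [-0.39328257 -0.14597031 -1.82050151]
```

Request:
jog_arm --rows '[[[0,0,-0.2],[0,0,0],0.4],[[0,0,-0.4],[0,0,0],0.4],[[0,0,-0.6],[0,0,0],0.4],[[0,0,-0.6],[0,0,0],0.4],[[0,0,-0.6],[0,0,0],0.9],[[0,0,-0.6],[0,0,0],0.9],[[0,0,-0.6],[0,0,0],0.9]]'

```text
clock: 5.9
position: [0.4939, -0.1256, 0.0339]
ee_rot: [3.137, 0.163, 0.001]
force: [0.7, 0.4, -0.0]
width: 0.882
gripper_force: 0.0
```

Request:
jog_arm --rows '[[[0,0,4],[0,0,0],0.9],[[0,0,10],[0,0,0],0.9],[[0,0,14],[0,0,0],0.9],[[0,0,14],[0,0,0],0.9],[[0,0,14],[0,0,0],0.9]]'

```text
clock: 6.52
position: [0.4936, -0.1251, 0.1734]
ee_rot: [-3.137, -0.164, 0.0]
force: [0.0, 0.6, -0.8]
width: 0.898
gripper_force: 0.0
```

```bash
cat >> h.py <<'E'
def tubfind():
    for n in('scene','side','wrist'):
        d=shot(n);P=cloud(d);S=cv2.cvtColor(d['img'],cv2.COLOR_RGB2HSV)[...,1]
        if n=='side': P=P-np.array([0,0,.0025])
        m=(abs(P[...,0]-.494)<.075)&(abs(P[...,1]+.125)<.055)&(P[...,2]>.054)&(P[...,2]<.07)&(S<100)
        if m.sum()>20: print(n,rect(P[m]),m.sum(),np.median(P[m][:,2]).round(4))
    return d
E
python3 - <<'E'
from h import *
s=arm.observe();print(s['clock'],s['position'],s['ee_rot'],s['joints'].round(2),s['force'])
d=tubfind();save(d,'w2.png')
E
```

```text
6.525 [ 0.49355851 -0.12508065  0.17340064] [-3.13676357e+00 -1.64121269e-01  2.59574446e-04] [-0.53  0.4   0.92  1.97 -0.39  0.96 -0.89] [ 0.03143708  0.5686115  -0.84104912]
scene (array([ 498.6, -127.1]), array([125.8,  61. ]), 5.9) 263 0.059
side (array([ 496.5, -126.7]), array([126.2,  60.5]), 4.8) 381 0.0595
wrist (array([ 498.4, -124.7]), array([121.2,  58.2]), 5.9) 1647 0.0627
```

View pics/w2.png

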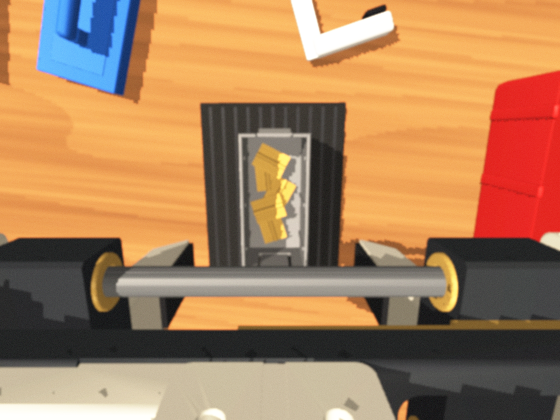

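The tub stands on the mat at (274,200), with its near end hidden by the gripper. I'll shift back a little to see both ends and measure it, then do the same over the nearest lid, so any camera bias cancels.

Request:
jog_arm --rows '[[[-3,-0.3,0],[0,0,0],0.9],[[-3,-0.3,0],[0,0,0],0.9],[[-3,-0.3,0],[0,0,0],0.9],[[-3,-0.3,0],[0,0,0],0.6]]'

```text
clock: 7.18
position: [0.4644, -0.1284, 0.1736]
ee_rot: [3.137, 0.164, -0.0]
force: [0.2, 0.1, -0.3]
width: 0.835
gripper_force: 0.0
```

```bash
cat >> h.py <<'E'
def wr(kind,cx,cy):
    s=arm.observe();d=shot('wrist');P=cloud(d);H,S,V=cv2.split(cv2.cvtColor(d['img'],cv2.COLOR_RGB2HSV))
    R=cv2.Rodrigues(s['ee_rot'])[0]
    if kind=='tub': m=(abs(P[...,0]-cx)<.08)&(abs(P[...,1]-cy)<.055)&(P[...,2]>.056)&(P[...,2]<.07)&(S<100); ms=[m]
    else:
        b=(H>100)&(H<125)&(S>120)&(np.hypot(P[...,0]-cx,P[...,1]-cy)<.085)
        ms=[b&(P[...,2]>.014)&(P[...,2]<.026),b&(P[...,2]>.038)&(P[...,2]<.056)]
    print(s['clock'],s['position'].round(4),'tool y ang',np.degrees(np.arctan2(R[1,1],R[0,1])).round(2))
    for m in ms:
        c,z,a=rect(P[m]); t=np.array([*(c/1000),.05]);l=R.T@(t-s['position'])
        print(kind,c,z,a,m.sum(),np.nanmedian(P[m][:,2]).round(4),'rel tool x,y mm',(l[:2]*1000).round(1))
    return d
E
python3 -c "
from h import *
d=wr('tub',.494,-.125);save(d,'w3.png')"
```

```text
7.175 [ 0.4644 -0.1284  0.1736] tool y ang -84.0
tub [ 496.5 -124.9] [124.9  58.1] 5.9 1964 0.0627 rel tool x,y mm [32.3 -0.2]
```

Request:
jog_arm --rows '[[[4,4.7,0],[0,0,-4],0.6],[[8,9.4,0],[0,0,-8],0.6],[[12,14,-1],[0,0,-12],0.6],[[15.4,18.1,-2.4],[0,0,-16.2],0.6],[[15.4,18.1,-2.4],[0,0,-16.2],0.6],[[15.4,18.1,-2.4],[0,0,-16.2],0.6],[[15.4,18.1,-2.4],[0,0,-16.2],0.6]]'

```text
clock: 8.1
position: [0.6174, 0.0509, 0.1503]
ee_rot: [3.129, -0.283, 0.001]
force: [-0.5, -0.7, -0.2]
width: 0.6
gripper_force: 0.0
```

```bash
python3 -c "
from h import *
d=wr('lid',.648,.047);save(d,'w4.png')"
```

```text
8.1 [0.6174 0.0509 0.1503] tool y ang -100.34
lid [646.   49.3] [132.7  69. ] -10.9 10407 0.0211 rel tool x,y mm [28.4 -3.5]
lid [646.2  49.5] [70.9 11.2] -10.9 1240 0.048 rel tool x,y mm [28.5 -3.8]
```

Request:
jog_arm --rows '[[[1.9,-0.1,-4],[0,0,-0.5],0.6],[[2.9,-0.1,-8],[0,0,-0.5],0.6],[[2.9,-0.1,-11],[0,0,-0.5],0.6],[[2.9,-0.1,-12.5],[0,0,-0.5],0.6],[[2.9,-0.1,-12.5],[0,0,-0.5],0.6],[[2.9,-0.1,-12.5],[0,0,-0.5],0],[[2.9,-0.1,-12.5],[0,0,-0.5],0],[[2.9,-0.1,-12.5],[0,0,-0.5],0]]' --newtons 40

```text
clock: 9.15
position: [0.6472, 0.0517, 0.0256]
ee_rot: [-3.127, 0.293, -0.002]
force: [0.8, -0.4, 0.9]
width: 0.323
gripper_force: 0.0
```

Request:
jog_arm --rows '[[[0,0,0],[0,0,0],0],[[0,0,0],[0,0,0],0],[[0,0,0],[0,0,0],0],[[0,0,0],[0,0,0],0]]'

```text
clock: 9.65
position: [0.6468, 0.0515, 0.0249]
ee_rot: [-3.128, 0.294, -0.0]
force: [-0.4, 0.3, 2.9]
width: 0.127
gripper_force: 40.0
```

Request:
jog_arm --rows '[[[0,0,3],[0,0,0],0],[[0,0,8],[0,0,0],0],[[-3,-3.5,11],[0,0,4],0],[[-7,-8,11],[0,0,8],0],[[-11,-12.8,11],[0,0,12],0],[[-14,-16.5,11],[0,0,16],0],[[-15.2,-17.7,10],[0,0,16.8],0],[[-15.2,-17.7,8],[0,0,16.8],0]]'

```text
clock: 10.65
position: [0.4941, -0.127, 0.1052]
ee_rot: [-3.137, -0.162, -0.003]
force: [-0.3, 0.2, -0.3]
width: 0.125
gripper_force: 40.0
```

Request:
jog_arm --rows '[[[0,0,0],[0,0,0],0],[[0,0,0],[0,0,0],0],[[0,0,0],[0,0,0],0]]'

```text
clock: 11.02
position: [0.4954, -0.1254, 0.1053]
ee_rot: [3.137, 0.167, 0.001]
force: [-0.4, 0.8, 0.2]
width: 0.127
gripper_force: 40.0
```

```bash
python3 -c "
from h import *
d=shot('side');cv2.imwrite('pics/s5.png',cv2.resize(d['img'][200:350,190:390],(800,600))[:,:,::-1]);P=cloud(d);H,S,V=cv2.split(cv2.cvtColor(d['img'],cv2.COLOR_RGB2HSV))
s=arm.observe();print(s['position'],s['ee_rot'],s['force'])
b=(H>100)&(H<125)&(S>120)&(np.hypot(P[...,0]-.495,P[...,1]+.125)<.09);q=P[b];print(np.percentile(q[:,2],[1,10,50,90,99]))
for lo,hi in((.094,.107),):
  print(rect(q[(q[:,2]>lo)&(q[:,2]<hi)]))
"
```

```text
[ 0.49530194 -0.12540209  0.10523205] [3.13685998e+00 1.67129178e-01 1.25486917e-03] [-0.22860823 -0.66813468  0.35279752]
[0.08784898 0.09776997 0.10205978 0.10944652 0.17833359]
(array([ 490.6, -127. ]), array([122.2,  70.4]), 5.9)
```

View pics/s5.png

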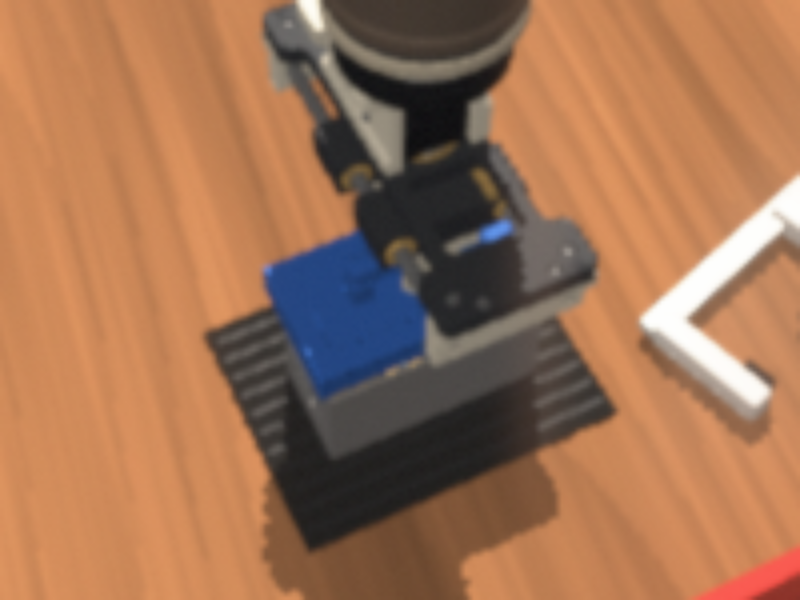

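The lid hangs over the tub, roughly centred. I'll descend slowly and watch the force.

Request:
jog_arm --rows '[[[0,0,-0.4],[0,0,0],0],[[0,0,-0.8],[0,0,0],0],[[0,0,-1.0],[0,0,0],0],[[0,0,-1.15],[0,0,0],0],[[0,0,-1.3],[0,0,0],0],[[0,0,-1.45],[0,0,0],0],[[0,0,-1.6],[0,0,0],0]]'

```text
clock: 11.95
position: [0.4948, -0.1255, 0.0887]
ee_rot: [3.137, 0.166, -0.0]
force: [0.1, -0.2, -0.3]
width: 0.124
gripper_force: 40.0
```

Request:
jog_arm --rows '[[[0,0,-0.12],[0,0,0],0],[[0,0,-0.24],[0,0,0],0],[[0,0,-0.3],[0,0,0],0]]'

```text
clock: 12.32
position: [0.4949, -0.1255, 0.0875]
ee_rot: [-3.135, -0.166, -0.002]
force: [-12.3, 5.4, 40.3]
width: 0.128
gripper_force: 40.0
```

Request:
jog_arm --rows '[[[0,0,0.4],[0,0,0],0],[[0.15,0,0.4],[0,0,0],0],[[0.15,0,0.4],[0,0,0],0],[[0.15,0,0.3],[0,0,0],0],[[0.15,0,0.2],[0,0,0],0],[[0.15,0,0.12],[0,0,0],0],[[0.15,0,0.12],[0,0,0],0]]'

```text
clock: 13.2
position: [0.4962, -0.1255, 0.0877]
ee_rot: [-3.136, -0.166, -0.0]
force: [-4.0, 2.0, 16.8]
width: 0.127
gripper_force: 40.0
```

Run:
```python
from h import *
s=arm.observe();print(s['position'],s['force'],s['ft_torque'])
d=shot('wrist');save(d,'w6.png');P=cloud(d);H,S,V=cv2.split(cv2.cvtColor(d['img'],cv2.COLOR_RGB2HSV))
b=(H>100)&(H<125)&(S>120)&(np.hypot(P[...,0]-.495,P[...,1]+.125)<.09)
q=P[b];t=q[(q[:,2]>.074)&(q[:,2]<.1)];print(np.median(t[:,2]),rect(t))
ax=np.array([np.cos(np.radians(6)),np.sin(np.radians(6))]);a=t[:,:2]@ax;print('far end along',np.percentile(a,[99,99.8]),'tool along',s['position'][:2]@ax)
g=(~b)&(S<100)&(P[...,2]>.03)&(P[...,2]<.07)&(np.hypot(P[...,0]-.495,P[...,1]+.125)<.09);k=P[g];print(g.sum(), rect(k))
```

```text
[ 0.49619323 -0.12549974  0.0876731 ] [-3.98149765  2.02628291 16.75293464] [3.88884456e-01 1.21553450e+00 5.89101528e-04]
0.08400642191297453 (array([ 509.1, -124. ]), array([106.7,  70.3]), 6.0)
far end along [0.54626349 0.5467252 ] tool along 0.4803567321719611
0 (array([0., 0.]), array([0., 0.]), 0.0)
```

View pics/w6.png

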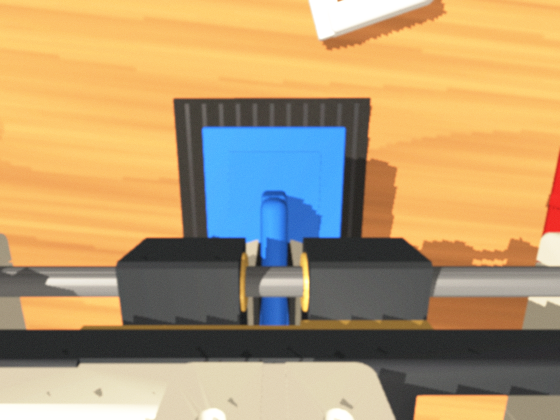

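Request:
jog_arm --rows '[[[0,0,0.3],[0,0,0],0],[[-0.3,0,0.3],[0,0,0],0],[[-0.3,0,0.3],[0,0,0],0],[[-0.3,0,0.15],[0,0,0],0],[[-0.3,0,0.05],[0,0,0],0],[[-0.3,0,0],[0,0,0],0],[[-0.3,0,0],[0,0,0],0]]'

```text
clock: 14.12
position: [0.4933, -0.1255, 0.0877]
ee_rot: [-3.136, -0.166, -0.0]
force: [-5.0, 2.1, 15.6]
width: 0.125
gripper_force: 40.0
```

Run:
```python
from h import *
s=arm.observe();print(s['position'],s['force'],s['ft_torque'])
```

```text
[ 0.49331062 -0.12545216  0.08765886] [-4.98906458  2.12425373 15.56179426] [0.40997801 1.14015952 0.00561695]
```

Contact stays at the same height (TCP 87.7 mm) over a 3 mm sweep in x. That is the 17 mm stop, so lid C is a wrong one, and I'll lay it back where it was.

Request:
jog_arm --rows '[[[0,0,2],[0,0,0],0],[[0,0,5],[0,0,0],0],[[4,4.6,5],[0,0,-5],0],[[8,9.2,5],[0,0,-10],0],[[12,13.8,5],[0,0,-15],0],[[15.3,17.7,2],[0,0,-16.8],0],[[15.3,17.7,-2],[0,0,-16.8],0],[[15.3,17.7,-5],[0,0,-16.8],0]]'

```text
clock: 15.12
position: [0.6458, 0.0524, 0.0345]
ee_rot: [3.127, -0.291, -0.003]
force: [0.3, 0.2, -0.3]
width: 0.127
gripper_force: 40.0
```

Request:
jog_arm --rows '[[[0,0,-0.5],[0,0,0],0],[[0,0,-0.9],[0,0,0],0],[[0,0,-1.15],[0,0,0],0],[[0,0,-1.15],[0,0,0],0],[[0,0,-1.15],[0,0,0],0.6],[[0,0,-1.15],[0,0,0],0.6],[[0,0,-1.15],[0,0,0],0.6]]'

```text
clock: 16.0
position: [0.6464, 0.0515, 0.0256]
ee_rot: [-3.128, 0.294, -0.0]
force: [0.9, 0.3, 0.3]
width: 0.409
gripper_force: 0.0
```

Request:
jog_arm --rows '[[[0,0,5],[0,0,0],0.6],[[0,0,10],[0,0,0],0.6],[[-1.5,6,12.4],[0,0,3],0.6],[[-2.8,12,12.4],[0,0,5.3],0.6],[[-2.8,12.8,12.4],[0,0,5.3],0.6],[[-2.8,12.8,12.4],[0,0,5.3],0.6],[[-2.8,12.8,12.4],[0,0,5.3],0.6]]'

```text
clock: 16.88
position: [0.6186, 0.1772, 0.1495]
ee_rot: [3.137, -0.153, 0.0]
force: [0.3, -0.3, 0.0]
width: 0.6
gripper_force: 0.0
```

```bash
python3 -c "
from h import *
d=wr('lid',.649,.177);save(d,'w7.png')"
```

```text
16.875 [0.6186 0.1772 0.1495] tool y ang -95.59
lid [647.  178.6] [132.8  68.9] -5.9 10388 0.0211 rel tool x,y mm [28.1 -4.3]
lid [647.8 178.7] [70.2 11.5] -6.2 1267 0.048 rel tool x,y mm [28.9 -4.4]
```

Request:
jog_arm --rows '[[[1.9,-0.1,-4],[0,0,-0.4],0.6],[[2.9,-0.1,-8],[0,0,-0.4],0.6],[[2.9,-0.1,-11],[0,0,-0.4],0.6],[[2.9,-0.1,-12.5],[0,0,-0.4],0.6],[[2.9,-0.1,-12.5],[0,0,-0.4],0.6],[[2.9,-0.1,-12.5],[0,0,-0.4],0],[[2.9,-0.1,-12.5],[0,0,-0.4],0],[[2.9,-0.1,-12.5],[0,0,-0.4],0]]' --newtons 40

```text
clock: 17.92
position: [0.6477, 0.1788, 0.0253]
ee_rot: [-3.137, 0.159, -0.002]
force: [-0.0, -0.2, -0.6]
width: 0.322
gripper_force: 0.0
```

Request:
jog_arm --rows '[[[0,0,0],[0,0,0],0],[[0,0,0],[0,0,0],0],[[0,0,0],[0,0,0],0],[[0,0,0],[0,0,0],0]]'

```text
clock: 18.42
position: [0.6473, 0.1786, 0.0246]
ee_rot: [-3.137, 0.16, -0.0]
force: [-1.0, -0.2, 4.1]
width: 0.128
gripper_force: 40.0
```

Request:
jog_arm --rows '[[[0,0,3],[0,0,0],0],[[0,-1,8],[0,0,0],0],[[-2.5,-5.5,11],[0,0,2],0],[[-5,-10.5,11],[0,0,4],0],[[-7.5,-15.5,11],[0,0,6],0],[[-10,-20.5,11],[0,0,8],0],[[-12.5,-25.5,11],[0,0,10],0],[[-14.5,-29,10],[0,0,11.8],0]]'

```text
clock: 19.42
position: [0.5014, -0.114, 0.125]
ee_rot: [3.137, 0.162, 0.002]
force: [0.3, 0.5, -1.2]
width: 0.126
gripper_force: 40.0
```

Request:
jog_arm --rows '[[[-0.7,-1.4,-1],[0,0,0],0],[[-0.7,-1.4,-2.5],[0,0,0],0],[[-0.7,-1.4,-3],[0,0,0],0],[[-0.7,-1.4,-3],[0,0,0],0],[[-0.7,-1.4,-3.1],[0,0,0],0],[[-0.7,-1.4,-3.2],[0,0,0],0],[[-0.7,-1.4,-3.35],[0,0,0],0],[[-0.7,-1.4,-3.5],[0,0,0],0]]'

```text
clock: 20.42
position: [0.4953, -0.1254, 0.0894]
ee_rot: [-3.137, -0.164, -0.0]
force: [-0.1, 0.3, -1.0]
width: 0.126
gripper_force: 40.0
```

Request:
jog_arm --rows '[[[0,0,-0.1],[0,0,0],0],[[0,0,-0.2],[0,0,0],0],[[0,0,-0.27],[0,0,0],0],[[0,0,-0.27],[0,0,0],0]]'

```text
clock: 20.92
position: [0.4953, -0.1255, 0.0867]
ee_rot: [3.137, 0.164, -0.0]
force: [-0.1, -0.4, -0.5]
width: 0.127
gripper_force: 40.0
```

Request:
jog_arm --rows '[[[0,0,-0.1],[0,0,0],0],[[0,0,-0.2],[0,0,0],0],[[0,0,-0.3],[0,0,0],0],[[0,0,-0.4],[0,0,0],0]]'

```text
clock: 21.42
position: [0.4953, -0.1255, 0.0826]
ee_rot: [3.137, 0.164, -0.0]
force: [0.5, 0.4, -0.3]
width: 0.124
gripper_force: 40.0
```

Request:
jog_arm --rows '[[[0,0,-0.07],[0,0,0],0],[[0,0,-0.13],[0,0,0],0],[[0,0,-0.2],[0,0,0],0]]'

```text
clock: 21.8
position: [0.4953, -0.1255, 0.0807]
ee_rot: [3.137, 0.164, 0.0]
force: [-0.1, 0.4, -0.6]
width: 0.126
gripper_force: 40.0
```

Request:
jog_arm --rows '[[[0,0,-0.04],[0,0,0],0],[[0,0,-0.08],[0,0,0],0]]'

```text
clock: 22.05
position: [0.4953, -0.1255, 0.0799]
ee_rot: [3.137, 0.164, 0.0]
force: [1.2, 0.8, -0.8]
width: 0.122
gripper_force: 40.0
```

Request:
jog_arm --rows '[[[0,0,-0.05],[0,0,0],0],[[0,0,-0.1],[0,0,0],0]]'

```text
clock: 22.3
position: [0.4953, -0.1255, 0.0789]
ee_rot: [3.137, 0.164, 0.0]
force: [-0.4, 0.1, -0.5]
width: 0.126
gripper_force: 40.0
```

Request:
jog_arm --rows '[[[0,0,-0.04],[0,0,0],0],[[0,0,-0.08],[0,0,0],0]]'

```text
clock: 22.55
position: [0.4953, -0.1255, 0.0781]
ee_rot: [3.137, 0.164, -0.0]
force: [0.5, -0.4, -0.5]
width: 0.126
gripper_force: 40.0
```

This lid is past both wrong-lid stops, so B is the right one. I'll keep pressing gently.

Request:
jog_arm --rows '[[[0,0,-0.1],[0,0,0],0],[[0,0,-0.2],[0,0,0],0],[[0,0,-0.3],[0,0,0],0]]'

```text
clock: 22.92
position: [0.4955, -0.1256, 0.0753]
ee_rot: [3.137, 0.164, 0.001]
force: [-0.7, 0.2, 5.9]
width: 0.127
gripper_force: 40.0
```

Request:
jog_arm --rows '[[[0,0,-0.06],[0,0,0],0],[[0,0,-0.12],[0,0,0],0]]'

```text
clock: 23.18
position: [0.4957, -0.1257, 0.0743]
ee_rot: [3.137, 0.163, 0.001]
force: [-1.0, 0.3, 7.5]
width: 0.125
gripper_force: 40.0
```

Request:
jog_arm --rows '[[[0,0,-0.05],[0,0,0],0],[[0,0,-0.1],[0,0,0],0]]'

```text
clock: 23.42
position: [0.4957, -0.1257, 0.0733]
ee_rot: [3.137, 0.164, 0.001]
force: [-0.5, -0.7, 4.7]
width: 0.13
gripper_force: 40.0
```

Request:
jog_arm --rows '[[[0,0,-0.07],[0,0,0],0],[[0,0,-0.14],[0,0,0],0]]'

```text
clock: 23.68
position: [0.4951, -0.1254, 0.0713]
ee_rot: [3.137, 0.164, -0.001]
force: [0.2, -0.8, -0.8]
width: 0.129
gripper_force: 40.0
```

Request:
jog_arm --rows '[[[0,0,-0.04],[0,0,0],0],[[0,0,-0.08],[0,0,0],0]]'

```text
clock: 23.92
position: [0.4952, -0.1253, 0.0706]
ee_rot: [-3.137, -0.164, 0.001]
force: [-1.2, 0.1, -1.4]
width: 0.126
gripper_force: 40.0
```

Snapped over. I'll press to the hard stop.

Request:
jog_arm --rows '[[[0,0,-0.05],[0,0,0],0],[[0,0,-0.05],[0,0,0],0]]'

```text
clock: 24.18
position: [0.4952, -0.1254, 0.0704]
ee_rot: [-3.137, -0.164, 0.0]
force: [-2.0, 1.2, 5.2]
width: 0.128
gripper_force: 40.0
```

Request:
jog_arm --rows '[[[0,0,-0.04],[0,0,0],0],[[0,0,-0.04],[0,0,0],0]]'

```text
clock: 24.42
position: [0.4952, -0.1254, 0.0704]
ee_rot: [-3.137, -0.164, -0.0]
force: [-4.1, 1.8, 12.0]
width: 0.125
gripper_force: 40.0
```

Request:
jog_arm --rows '[[[0,0,-0.03],[0,0,0],0],[[0,0,-0.03],[0,0,0],0],[[0,0,1],[0,0,0],0],[[0,0,4],[0,0,0],0],[[0,0,8],[0,0,0],0],[[0,0,12],[0,0,0],0],[[0,0,16],[0,0,0],0],[[0,0,16],[0,0,0],0]]'

```text
clock: 25.42
position: [0.4967, -0.1261, 0.2323]
ee_rot: [3.137, 0.164, 0.008]
force: [-0.0, 0.2, -4.1]
width: 0.124
gripper_force: 40.0
```

```bash
python3 -c "
from h import *
s=arm.observe();print(s['position'],s['force'])
d=shot('side');cv2.imwrite('pics/s8.png',cv2.resize(d['img'][150:420,190:550],(800,600))[:,:,::-1])"
```

```text
[ 0.49672503 -0.12609997  0.23225962] [-0.04298462  0.17562305 -4.13127612]
```

View pics/s8.png

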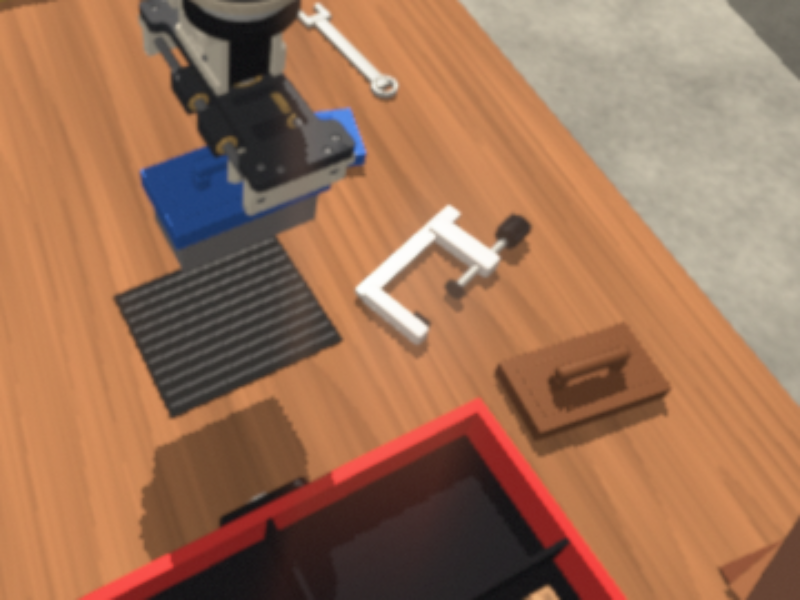

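The closed tub hangs below the lid and the mat is empty. The empty bay is the right-hand one near the (430,540) crop pixel. Carrying it over.

Request:
jog_arm --rows '[[[0.4,-3,0],[0,0,0],0],[[1.1,-7.5,0],[0,0,0],0],[[1.8,-12,0],[0,0,0],0],[[2.5,-16.5,0],[0,0,0],0],[[3.2,-21,0],[0,0,0],0],[[3.8,-25,0],[0,0,0],0],[[4,-26.2,0],[0,0,0],0],[[4,-26.2,0],[0,0,0],0]]'

```text
clock: 26.48
position: [0.5344, -0.3876, 0.228]
ee_rot: [-3.136, -0.161, 0.004]
force: [0.3, 0.2, -4.1]
width: 0.129
gripper_force: 40.0
```

Request:
jog_arm --rows '[[[0,0,-1],[0,0,0],0],[[0,0,-2],[0,0,0],0],[[0,0,-2],[0,0,0],0]]'

```text
clock: 26.85
position: [0.5352, -0.3859, 0.2085]
ee_rot: [-3.135, -0.165, 0.002]
force: [-0.5, 0.4, -3.2]
width: 0.124
gripper_force: 40.0
```

Run:
```python
from h import *
s=arm.observe();print(s['position'],s['ee_rot'],s['force'],s['joints'].round(2))
o={}
for n in('scene','wrist'):
    d=shot(n);P=cloud(d);o[n]=d['img'];V=d['img'].max(-1);H,S,_=cv2.split(cv2.cvtColor(d['img'],cv2.COLOR_RGB2HSV))
    R=cv2.Rodrigues(s['ee_rot'])[0]
    L=(P-s['position'])@R
    near=(abs(L[...,0])<.16)&(abs(L[...,1])<.12)
    rim=near&(P[...,2]>.124)&(P[...,2]<.136)&((H<8)|(H>172)|(V<70))
    q=L[rim]*1000;print(n,'rim x',np.percentile(q[:,0],[1,99]),'y',np.percentile(q[:,1],[1,50,99]),len(q))
    f=near&(P[...,2]>.08)&(P[...,2]<.095);q=L[f]*1000
    if len(q): print('floor x',np.percentile(q[:,0],[1,99]),'y',np.percentile(q[:,1],[1,99]),len(q))
cv2.imwrite('pics/b9.png',np.hstack([cv2.resize(o['scene'][200:400,40:290],(400,320)),cv2.resize(o['wrist'],(400,320))])[:,:,::-1])
```

```text
[ 0.53522515 -0.38585825  0.20854394] [-3.13544251e+00 -1.65429330e-01  2.10807747e-03] [-0.54459082  0.38249854 -3.15191231] [ 0.03  0.62  0.86  1.55 -0.49  1.21 -0.49]
scene rim x [-149.58733941   97.00327244] y [-54.97501836  52.88486794 117.86860718] 888
floor x [-157.03446902   96.80103224] y [-46.65608343 117.31241541] 3118
wrist rim x [-23.24048376  93.96162485] y [-57.16220988   6.4341677  118.33016926] 4894
floor x [-23.11536999  86.61654381] y [-47.24730198 119.56633308] 6539
```

View pics/b9.png

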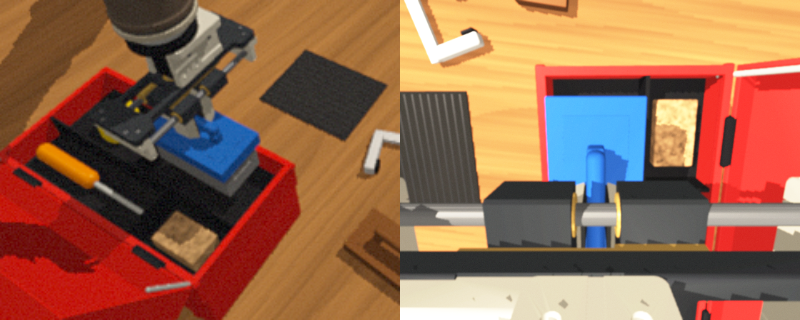

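The tub hangs squarely over the empty bay, with the edges at +86.6 mm in x and -47 mm in y as they should be. Lowering.

Request:
jog_arm --rows '[[[0,0,-1.5],[0,0,0],0],[[0,0,-3],[0,0,0],0],[[0,0,-4],[0,0,0],0],[[0,0,-4.6],[0,0,0],0],[[0,0,-4.8],[0,0,0],0],[[0,0,-4.95],[0,0,0],0],[[0,0,-5.05],[0,0,0],0],[[0,0,-5.05],[0,0,0],0]]'

```text
clock: 27.95
position: [0.5354, -0.3875, 0.1595]
ee_rot: [3.137, 0.164, 0.0]
force: [-0.0, 0.3, -3.5]
width: 0.127
gripper_force: 40.0
```

Request:
jog_arm --rows '[[[0,0,-0.08],[0,0,0],0],[[0,0,-0.16],[0,0,0],0],[[0,0,-0.16],[0,0,0],0]]'

```text
clock: 28.32
position: [0.5353, -0.3875, 0.1578]
ee_rot: [3.137, 0.164, 0.0]
force: [0.4, 0.4, -3.6]
width: 0.123
gripper_force: 40.0
```

Request:
jog_arm --rows '[[[0,0,-0.07],[0,0,0],0],[[0,0,-0.14],[0,0,0],0],[[0,0,-0.14],[0,0,0],0]]'

```text
clock: 28.7
position: [0.5354, -0.3877, 0.1566]
ee_rot: [3.137, 0.163, 0.001]
force: [-0.5, 0.7, 0.5]
width: 0.126
gripper_force: 40.0
```

On the floor. Release, lift straight up, and back off.

Request:
jog_arm --rows '[[[0,0,0],[0,0,0],0.6],[[0,0,0],[0,0,0],0.6],[[0,0,0],[0,0,0],0.6],[[0,0,0],[0,0,0],0.6],[[0,0,3],[0,0,0],0.6],[[0,0,8],[0,0,0],0.6],[[0,0,12],[0,0,0],0.6],[[-3,6,14],[0,0,0],0.6]]'

```text
clock: 29.7
position: [0.5088, -0.3378, 0.2967]
ee_rot: [3.132, 0.157, 0.004]
force: [-0.1, 2.1, 0.3]
width: 0.597
gripper_force: 0.0
```

Request:
jog_arm --rows '[[[0,6,0],[0,0,0],0.6],[[0,12,0],[0,0,0],0.6],[[0,18,0],[0,0,0],0.6],[[0,18,0],[0,0,0],0.6],[[0,18,0],[0,0,0],0.6]]'

```text
clock: 30.32
position: [0.5085, -0.154, 0.2944]
ee_rot: [3.137, 0.165, 0.001]
force: [-0.2, -1.1, 0.2]
width: 0.601
gripper_force: 0.0
```

Run:
```python
from h import *
d=shot('scene');save(d,'end.png');P=cloud(d);H,S,V=cv2.split(cv2.cvtColor(d['img'],cv2.COLOR_RGB2HSV));s=arm.observe();print(s['clock'],s['position'],s['force'])
b=(H>100)&(H<125)&(S>120)&(abs(P[...,0])<1)&(P[...,0]>.3)
for c,q in comps(b,P,150):
    z=np.median(q[:,2]);print(c.round(),rect(q),'median z',z.round(4))
```

```text
30.375 [ 0.50834133 -0.15507341  0.29446754] [-0.21471274  0.33774643  0.97020304]
[360. 193.] (array([629.2, 314.6]), array([150.8,  95.1]), -7.8) median z 0.0188
[322. 242.] (array([649.1,  48.3]), array([134.8,  71.9]), -11.0) median z 0.0191
[170. 300.] (array([ 525.4, -384.8]), array([160.2,  81.3]), 5.6) median z 0.1513
```

View pics/end.png

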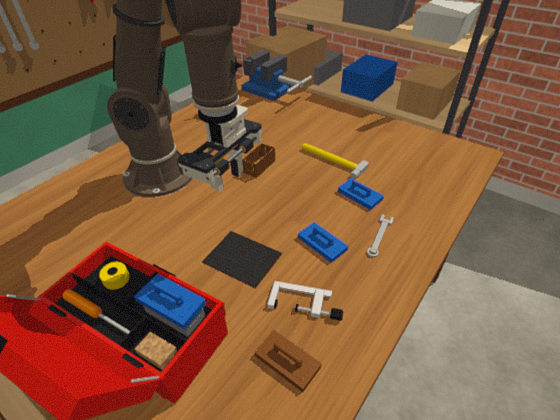

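The closed tub stands in the bay at (170,300), with its plate at 151 mm as expected. The wrong lid lies flat at (322,242), and the hammer, wrench and clamp haven't moved. Handing in.

```bash
python3 -c "
from cell import arm
print(arm.sign_off())"
```

```text
the job is handed in; nothing more can be done
None
```

The job is handed in at about 30 s of the 72 s allowed: lid C stopped at the rim and is back flat on the bench, and lid B snapped fully home on the mat. The closed tub now stands upright in the empty bay with the hammer, wrench and clamp unmoved; lid A was never needed, and the hardest contact was one 40 N reading when lid C met the rim (a lid cracks at 60 N).

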